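# Load the clamshell jig, pin it and hold it shut

### The job

Load the beige and the black mounted specimen side by side into the nest of the open clamshell jig, both sitting flat on the orange sprung pad, and leave the red specimen where it stands. Then close the blue upper half over them, take the red-handled locking pin from its wooden stand, and push it down through the hole of the upper half into the hole of the base until its collar bears on the upper half and presses the two halves fully shut against the spring. Finish holding: the gripper must still be on the pin, pressing it down and keeping the jig shut, when the program ends.

Things in the scene. Friction and masses are not known exactly. Their poses are not given: they have to be found in the camera images.
- jig: Aluminium lower half of the clamshell jig, fixed to the worktop: block 154 (x, from -77 to +77) x 74 (y) x 34 mm high on a grey foot plate 190 x 90 x 6 mm (x from -91 to +99). Origin: under the centre of the nest, on the worktop. Its x axis points along the jig from the pin-hole end to the hinge end, y across, z up.
- jig_nest (a point): Centre of the nest's mouth, level with the base's top, 34 mm above the worktop. The nest is a rectangular pocket 66 mm (jig x) by 34 mm (jig y) with vertical walls for both specimens in a row along jig x, centres 16 mm either side of this point. Floor: a sprung orange pad 6.8 mm below the mouth; sinks up to 5 mm, pushing back 8 N plus 2.5 N per mm.
- jig_hole (a point): Centre of the mouth of the pin hole in the base's top (round, 13 mm wide, upright, right through the 34 mm base), 57 mm from the nest's centre on the side away from the hinge. The hole in the upper half lies straight over it when shut.
- jig_hinge (a point): Middle of the hinge line, level with the base's top, 75 mm from the nest's centre; the hinge line runs along jig y.
- jig_lid (a joint): Angle of the blue upper half (rad): 0 shut, 1.57 upright, 1.9 to 2.15 at the start (leaning back, away from the nest). Stiff hinge: stays where left, takes 0.2 N m to swing. Half: 66 mm wide, 13 thick, 152 long from the hinge line (167 with tab), recess 8 mm deep over the specimens. Loaded and let go, it stands ajar at about 0.05 on the sprung specimens; 8 to 10 N at its hole shuts it.
- lid_tab (a point): Centre of the black thumb tab at the free edge of the upper half, 160 mm from the hinge line; tab 16 mm long, 36 mm wide, 8 mm thick; when shut it lies 43 mm above the worktop. The outer face of the half is 4 mm beyond this point.
- lid_hole (a point): Centre of the pin hole (13 mm wide, chamfered) in the outer face of the upper half, 132 mm from the hinge line; when shut it lies 47 mm above the worktop, with the jig_hole 13 mm straight below.
- pin: Locking pin, 60 g, upright in its stand at the start: steel shaft 10 mm thick and 38 mm long with a tapered tip, then a steel collar 26 mm wide and 5 mm thick, then a round red handle 18 mm thick and 30 mm high; 73 mm in all. Origin at the tip, z along the pin up to the handle.
- pin_tip (a point): Lower tip of the pin, on its axis. In the stand it is 6 mm above the worktop; fully home in the shut jig it is 9 mm above the worktop.
- pin_grip (a point): Centre of the pin's red handle, on its axis, 58 mm above the tip, 20 mm above the underside of the collar, 15 mm below the handle's top.
- pin_stand: Fixed wooden block 56 x 56 x 44 mm that the pin stands in, collar resting on its top, 38 mm of shaft in its hole. Origin: centre of the underside.
- beige_mid (a point): Centre of the beige mounted specimen, a disc 30 mm across and 17 mm high (this point 8.5 mm up), standing flat on the worktop at the start. Axis upright, 40 g.
- black_mid (a point): Centre of the black mounted specimen, a disc 30 mm across and 17 mm high (this point 8.5 mm up), standing flat on the worktop at the start. Axis upright, 28 g.
- red_mid (a point): Centre of the dark red specimen, a disc 30 mm across and 21 mm high, a bystander to be left alone.
Things that resemble listed ones, but are neither listed nor needed, are in the scene too. Of the things that look like the part that bears beige_mid, take the one that is farthest from the robot's base at the start.

How it is judged:
By the outcome, as a careful person would: the job done as asked, in the order asked, and still so for the second after the job is handed in, while the arm keeps its last pose, push and grip.
It also fails if it takes over 72 s, if anything falls off the work surface, if the arm or the gripper's body presses on something with over 40 N, if the wrist force passes 120 N, or if a joint passes its speed limit or range.

### The arm

A 6-joint arm with a two-finger parallel gripper is mounted at the origin on a cart in front of the work surface, level with it; the furniture and walls round the work are solid. World frame = base frame: x ahead of the robot, y to its left, z up, the work surface at z = 0. Lengths are in mm, angles in rad, forces in N, time in s.
With the tool pointing down it reaches from about 375 to 750 mm from the base axis. Payload 9 kg.
Tool frame: the origin (TCP) lies at the very end of the fingers, on their centre line; the grasp point (between the pads) lies 19 mm behind it; z points along the fingers, y is the line along which they close (so a half turn about z gives the same grasp; the last joint's range is limited). The gripper opens to 85 mm and grips with 20 to 120 N. Pads are 22 mm wide; open, the fingers measure 114 mm over their backs; the gripper's body (76 mm by 85 mm) begins 54 mm behind the grasp point. The pads swing forward as they close: fully open they stand 13 mm farther back than shut.
Start: joints at [0.973, 0.104, 0.097, 1.564, 0, 1.353], TCP at [222.448, 557.274, 231.331] pointing down, gripper open.
Joint ranges: [-2.99, 2.99], [-0.84, 1.86], [-1.1, 1.16], [-1.84, 2.11], [-1.51, 1.56], [-3.14, 3.14]. Speed limits (rad/s): [2.22, 2.22, 2.57, 3.14, 3.14, 3.14].

### API

Orientations are given as a rotation vector (axis times angle).
In Python, from cell import r, cams gives the robot as it stands. The module is installed in compiled form; this text tells all that it offers.
- The arm moves only by the tool step_arm, never from a script. Its arguments are lists of equal length, an entry for each row: "dp": the shift along the tool's x, y, z in mm, a list of three; "twist": the turn about the tool's z in rad; "jaw": the gripper command: -1 is shut, 1 is fully open, values between are in proportion. In form: {"dp": [[dx, dy, dz], ...], "twist": [twist, ...], "jaw": [jaw, ...]}. A call has exactly 5 rows; each row is the pose to reach, as a shift and turn from the pose commanded when the call began, along the tool's axes at that moment; what a row does not reach only later rows make up. A row lasts 1/12 s, in which the tool goes at most 41.7 mm and 7.16 degrees, less where a joint would pass 70% of its speed; a pose out of reach is approached as far as the arm can. A call with a gripper value outside its range is refused whole. The fingers move at their own pace and stop on an object; "newtons" is the grip in N (left out, the last holds). Time passes only in rows, so rows that repeat a pose let the fingers close, or fill a call up. It gives the time, the measured TCP pose, the force, the opening and the grip force at its end, in the units of the state.
- r.get_state(): the state, without advancing time (a new reading comes with each control period).
- cams.capture(name): name is "scene" or "top" or "wrist"; returns a dict with "img" (384x512x3 uint8, red, green, blue), "vfov" (degrees; the focal length in pixels is half the picture's height over the tangent of half this angle, whatever the lens; pixels are square), "cx", "cy" (the principal point, pixels), "T" (4x4, takes a point from camera to world coordinates); the wrist camera has in their place "hand_eye" (4x4, takes a point from camera to tool coordinates, whose origin is the TCP and whose axes are the flange's). Camera axes: x right, y up, looking along -z (the intrinsics and any distortion apply to the point x, -y, -z); pixel columns grow to the right and rows downward; lengths in mm; the calibration is good to about 2 mm. A picture is of the moment at which its call begins: read the wrist's pose just before it. There is no depth.
- r.job_done(): hands the job in; it is judged then, once.
The state is a dict: "t": time; "q": joint angles; "joint_velocities": joint speeds; "tau": joint torques, N m; "tool_pos": TCP position; "tcp_rot": TCP orientation; "contact_force": force on the tool from outside, world axes, zero at the start; "torque": the same for the moment, N m; "grip_width": opening from 0.0 (shut) to 1.0 (fully open); "grip_force": force on a finger pad.
Only numpy, scipy, OpenCV 4.12 (cv2) and the standard library are available. Lean on these libraries where they do the work, as an engineer would, in place of code of your own. Each camera call takes 0.05 s, during which the arm holds its last target. There are 200 camera calls.

## Working session

There is one attempt and no reset: what is moved stays moved. The work goes in short steps, Python scripts to look and compute and a tool call to move; the robot and the scene stay as the last step left them, time stands still between calls to the robot, and variables do not carry over. Pictures are saved under pics/ and viewed, at most 10 in all, crops included, and the job is handed in when it is done.

Besides the shell and the picture viewer there is one more tool, called by a JSON object that holds its "method" and its "body", one argument or row to a line. step_arm: Moves the arm, as the interface text tells. Its arguments: {"type":"object","properties":{"dp":{"type":"array"},"twist":{"type":"array"},"jaw":{"type":"array"},"newtons":{"type":"number"}},"required":["dp","twist","jaw"]}

```bash
mkdir -p pics; python3 - <<'E'
from cell import r,cams
import cv2,numpy as np,pickle
s=r.get_state();print({k:np.round(v,3).tolist() for k,v in s.items()})
D={}
for n in ("scene","top","wrist"):
    c=cams.capture(n);D[n]=c
    cv2.imwrite(f"pics/{n}0.png",c["img"][:,:,::-1])
    print(n,{k:np.round(v,3).tolist() for k,v in c.items() if k!="img"})
pickle.dump((s,D),open("d0.pkl","wb"))
E
```

```text
{'t': 0.0, 'q': [0.973, 0.105, 0.096, 1.564, 0.0, 1.353], 'joint_velocities': [-0.001, 0.0, 0.001, 0.0, -0.0, -0.001], 'tau': [-0.002, -55.694, 50.364, 0.017, -0.0, -0.0], 'tool_pos': [222.232, 556.966, 230.473], 'tcp_rot': [-0.593, -3.085, 0.002], 'contact_force': [-0.351, -0.284, -0.187], 'torque': [-0.007, 0.036, -0.042], 'grip_force': 0.0, 'grip_width': 0.999}
scene {'vfov': 45.426, 'cx': 252.543, 'cy': 194.54, 'T': [[0.635, 0.317, -0.705, -282.648], [-0.772, 0.29, -0.565, -583.42], [0.026, 0.903, 0.429, 500.682], [0.0, 0.0, 0.0, 1.0]]}
top {'vfov': 56.503, 'cx': 247.657, 'cy': 191.999, 'T': [[0.024, 0.997, -0.08, 395.813], [-1.0, 0.024, 0.005, 17.249], [0.007, 0.08, 0.997, 932.103], [0.0, 0.0, 0.0, 1.0]]}
wrist {'vfov': 62.918, 'cx': 251.374, 'cy': 191.499, 'hand_eye': [[0.001, 0.949, 0.316, 81.184], [1.0, -0.0, -0.001, -1.371], [-0.001, 0.316, -0.949, -142.587], [0.0, 0.0, 0.0, 1.0]]}
```

View pics/top0.png

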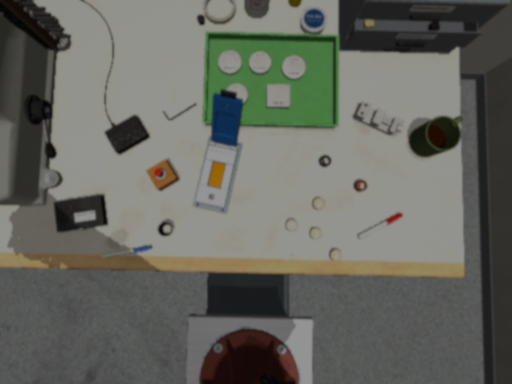

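View pics/scene0.png

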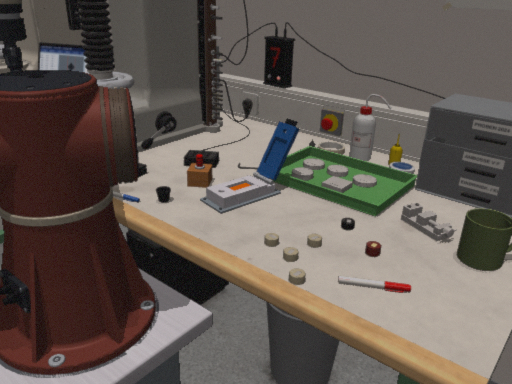

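Top view: four beige discs at (318,203), (291,224), (315,233) and (335,254). Black disc at (325,160), red at (360,185), jig with nest at (217,175), pin stand at (162,174). There is also a black cup-like thing at (167,228). Next I'll measure positions and enlarge.

```bash
cat > h.py <<'E'
import numpy as np,cv2
def ray(c,u,v,T=None):
    f=192/np.tan(np.radians(c["vfov"]/2)); T=c["T"] if T is None else T
    d=T[:3,:3]@np.array([(u-c["cx"])/f,-(v-c["cy"])/f,-1]); return T[:3,3],d
def atz(c,u,v,z,T=None):
    o,d=ray(c,u,v,T); return o+d*(z-o[2])/d[2]
def proj(c,p,T=None):
    f=192/np.tan(np.radians(c["vfov"]/2)); T=c["T"] if T is None else T
    q=np.linalg.inv(T)@np.append(p,1); return c["cx"]+f*q[0]/-q[2], c["cy"]-f*q[1]/-q[2]
def wT(s,c):
    M=np.eye(4);M[:3,:3]=cv2.Rodrigues(np.array(s["tcp_rot"],float))[0];M[:3,3]=s["tool_pos"];return M@c["hand_eye"]
def tri(a,b):
    A=[];B=[]
    for o,d in(a,b):
        d=d/np.linalg.norm(d);P=np.eye(3)-np.outer(d,d);A.append(P);B.append(P@o)
    return np.linalg.solve(sum(A),sum(B))
E
python3 - <<'E'
import pickle;from h import *
s,D=pickle.load(open("d0.pkl","rb"));t=D["top"];c=D["scene"]
P={"b1":((318,203),(315,240),17),"b2":((291,224),(272,239),17),"b3":((315,233),(290,254),17),"b4":((335,254),(297,276),17),"black":((325,160),(348,223),17),"red":((360,185),(373,247),21),"pinTop":((160,174),(199,157),79),"nest":((217,175),(241,186),28)}
for k,(a,b,z) in P.items():
    p=atz(t,*a,z);print(k,p.round(),atz(c,*b,z).round(),tri(ray(t,*a),ray(c,*b)).round(),"dist",np.hypot(*p[:2]).round())
i=t["img"][60:270,140:380,::-1];cv2.imwrite("pics/crop0.png",cv2.resize(i,None,fx=3.3,fy=2.85,interpolation=cv2.INTER_CUBIC)[:600,:800])
E
```

```text
b1 [ 445. -168.   17.] [ 431. -178.   17.] [ 446. -170.    7.] dist 476.0
b2 [ 390. -100.   17.] [ 375. -110.   17.] [ 390. -100.    7.] dist 403.0
b3 [ 369. -161.   17.] [ 354. -170.   17.] [ 368. -162.    7.] dist 402.0
b4 [ 317. -213.   17.] [ 303. -221.   17.] [ 316. -214.    7.] dist 382.0
black [ 557. -186.   17.] [ 542. -193.   17.] [ 558. -187.    8.] dist 588.0
red [ 494. -275.   21.] [ 480. -283.   21.] [ 495. -277.   12.] dist 566.0
pinTop [503. 225.  79.] [491. 217.  79.] [502. 227.  73.] dist 551.0
nest [510.  92.  28.] [513.  93.  28.] [510.  91.  29.] dist 518.0
```

View pics/crop0.png

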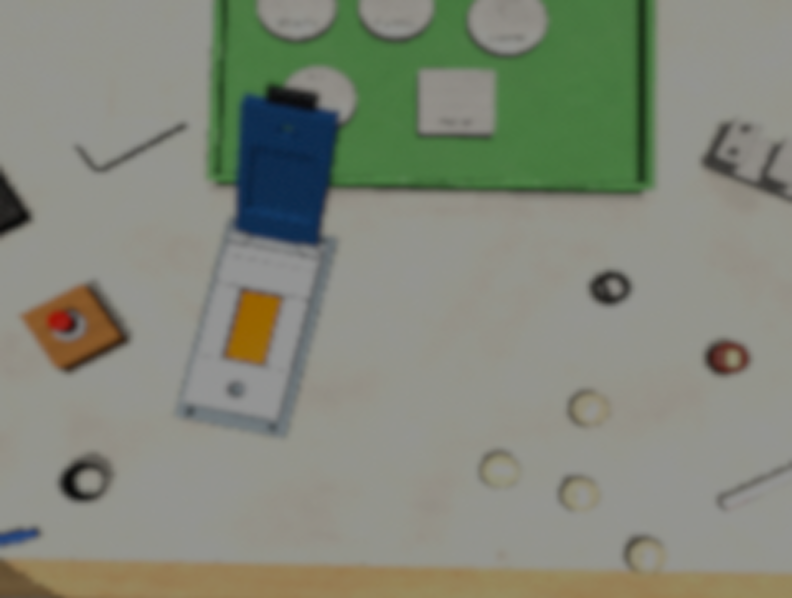

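Of the beige discs, b1 at (318,203) is farthest from the base (476 mm vs 403, 402 and 382), so it is the one to take. In the crop it is at (589,407). The black disc is at crop (610,287) and the black cup thing near the stand doesn't fit the description. Next I'll work out the jig yaw and the first move.

```bash
cat >> h.py <<'E'
def toward(s,p,yaw=None):
    "tool-axes shift to world point p and twist to bring tool x to yaw (deg)"
    R=cv2.Rodrigues(np.array(s["tcp_rot"],float))[0]
    cur=np.degrees(np.arctan2(R[1,0],R[0,0]))
    tw=0 if yaw is None else -np.radians((yaw-cur+180)%360-180)
    return (R.T@(np.array(p)-s["tool_pos"])).round(1),round(tw,3),round(cur,2)
E
python3 - <<'E'
import pickle;from h import *
s,D=pickle.load(open("d0.pkl","rb"));t=D["top"]
f=lambda x,y,z:atz(t,140+x/3.3,60+y/2.85,z)
n=f(253,327,27);h=f(236,388,34);print(n,h,np.linalg.norm(n-h))
d=n-h;a=np.degrees(np.arctan2(d[1],d[0]));print(a)
# foot plate edges
q=[f(180,412,6),f(285,434,6),f(336,239,6)];print(q)
e=q[2]-q[1];print(np.degrees(np.arctan2(e[1],e[0])),np.linalg.norm(e))
print(toward(s,(470,100,230),180+a))
E
```

```text
[510.83383336  92.85531614  27.        ] [455.38159387 103.56807787  34.        ] 56.9097015228156
-10.934212511023167
[array([434.32587356, 149.48033953,   6.        ]), array([416.32755015,  66.54741885,   6.        ]), array([596.82354996,  31.05946752,   6.        ])]
-11.123242496164265 183.9516258119598
(array([-399.5, -332.5,    0.8]), np.float64(-0.189), np.float64(158.24))
```

{"method": "step_arm", "body": {
  "dp": [
    [-30,-25,0],
    [-60,-50,0],
    [-90,-75,0],
    [-120,-100,0],
    [-150,-125,0]
  ],
  "twist": [0,0,0,0,0],
  "jaw": [1,1,1,1,1]
}}

```text
t: 0.57
tool_pos: [315.6, 384.0, 231.0]
tcp_rot: [-0.592, -3.085, 0.0]
contact_force: [0.7, -0.4, -0.3]
grip_width: 1.0
grip_force: 0.0
```

{"method": "step_arm", "body": {
  "dp": [
    [-30,-25,0],
    [-60,-50,0],
    [-90,-75,0],
    [-120,-100,0],
    [-150,-125,0]
  ],
  "twist": [0,0,0,0,0],
  "jaw": [1,1,1,1,1]
}}

```text
t: 0.98
tool_pos: [408.8, 212.1, 231.3]
tcp_rot: [0.593, 3.085, 0.0]
contact_force: [1.0, -0.2, -0.4]
grip_width: 1.002
grip_force: 0.0
```

{"method": "step_arm", "body": {
  "dp": [
    [-30,-25,0],
    [-60,-50,0],
    [-90,-75,0],
    [-100,-83,0],
    [-100,-83,0]
  ],
  "twist": [-0.1,-0.186,-0.186,-0.186,-0.186],
  "jaw": [1,1,1,1,1]
}}

```text
t: 1.4
tool_pos: [471.4, 97.1, 230.8]
tcp_rot: [-0.311, -3.126, 0.001]
contact_force: [-0.7, -0.4, 0.1]
grip_width: 0.997
grip_force: 0.0
```

```bash
cat > snap.py <<'E'
import sys,pickle;from h import *
from cell import r,cams
n=sys.argv[1];s=r.get_state();c=cams.capture("wrist");pickle.dump((s,c),open(n+".pkl","wb"))
cv2.imwrite(f"pics/{n}.png",cv2.resize(c["img"][:,:,::-1],(800,600),interpolation=cv2.INTER_CUBIC))
print(s["t"],np.round(s["tool_pos"],1),np.round(s["tcp_rot"],3),np.round(s["contact_force"],1),s["grip_width"])
E
python3 snap.py w1
```

```text
1.4 [471.4  97.1 230.8] [-3.110e-01 -3.126e+00  1.000e-03] [-0.7 -0.4  0.1] 0.9973291832879402
```

View pics/w1.png

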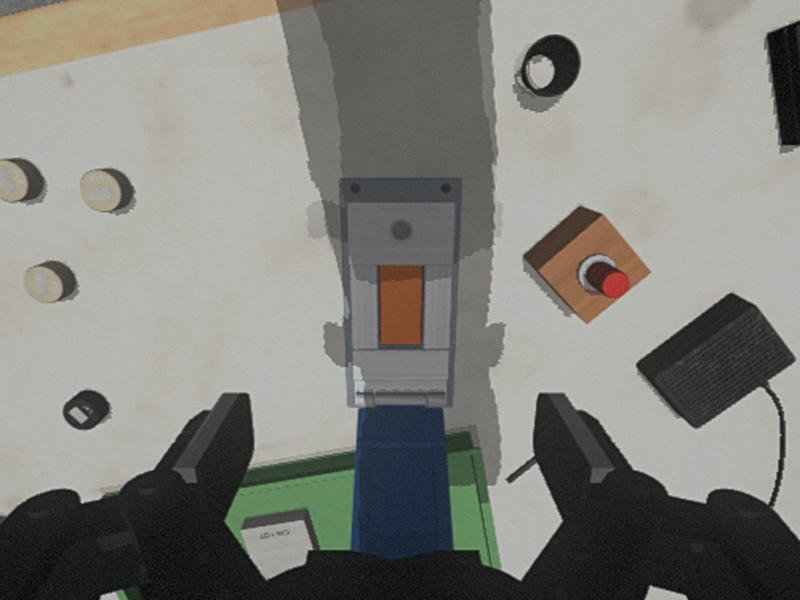

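Wrist view (800x600): orange pad spans (379..423, 264..346), jig hole (401,230), hinge (400,398), pin handle top (616,285), beige b1 (47,281), black (80,412).

```bash
python3 - <<'E'
import pickle;from h import *
s,c=pickle.load(open("w1.pkl","rb"));T=wT(s,c);k=.64
hsv=cv2.cvtColor(c["img"],cv2.COLOR_RGB2HSV)
m=((hsv[...,0]>5)&(hsv[...,0]<22)&(hsv[...,1]>170)).astype(np.uint8);m[:150]=0;m[:,320:]=0
n,l,st,ce=cv2.connectedComponentsWithStats(m);i=1+st[1:,4].argmax();print(st[i],ce[i])
rc=cv2.minAreaRect(np.argwhere(l==i)[:,::-1].astype(np.float32));print(rc)
pad=atz(c,*rc[0],27.2,T);print("pad",pad)
g=lambda u,v,z:atz(c,(u+.5)*k-.5,(v+.5)*k-.5,z,T)
for nm,a in dict(hole=(401,230,34),hinge=(400,398,34),b1=(45,281,17),black=(80,412,17),pintop=(616,285,79),collar=(598,276,49),foot1=(342,179,6),foot2=(461,179,6),foot3=(348,407,6),foot4=(452,407,6)).items():
    p=g(*a);print(nm,p.round(1),(np.hypot(*p[:2])).round())
E
```

```text
[266 201   3   2   4] [267.25 201.25]
((267.20001220703125, 201.10000610351562), (2.2360680103302, 0.8944271206855774), 26.56505012512207)
pad [519.58791131 105.17959389  27.2       ]
hole [453.1 105.2  34. ] 465.0
hinge [582.7  79.1  34. ] 588.0
b1 [ 441.5 -166.6   17. ] 472.0
black [ 553.  -185.2   17. ] 583.0
pintop [505.4 231.5  79. ] 556.0
collar [508.1 232.   49. ] 559.0
foot1 [413.   69.6   6. ] 419.0
foot2 [430.  154.7   6. ] 457.0
foot3 [598.3  31.3   6. ] 599.0
foot4 [615.7 118.2   6. ] 627.0
```

{"method": "step_arm", "body": {
  "dp": [
    [-3,-38,15],
    [-6,-76,30],
    [-9,-114,45],
    [-12,-152,60],
    [-15,-190,75]
  ],
  "twist": [0,0,0,0,0],
  "jaw": [0.5,0.5,0.5,0.5,0.5]
}}

```text
t: 1.87
tool_pos: [448.1, -89.5, 155.8]
tcp_rot: [0.3, 3.127, 0.001]
contact_force: [2.0, -0.5, 0.2]
grip_width: 0.751
grip_force: 0.0
```

{"method": "step_arm", "body": {
  "dp": [
    [-4,-38,18],
    [-9,-74,36],
    [-9,-74,36],
    [-9,-74,36],
    [-9,-74,36]
  ],
  "twist": [0,0,0,0,0],
  "jaw": [0.5,0.5,0.5,0.5,0.5]
}}

```text
t: 2.28
tool_pos: [443.4, -162.5, 120.5]
tcp_rot: [-0.303, -3.127, -0.001]
contact_force: [0.4, 0.4, -0.4]
grip_width: 0.75
grip_force: 0.0
```

```bash
python3 snap.py w2
```

```text
2.2833 [ 443.4 -162.5  120.5] [-3.030e-01 -3.127e+00 -1.000e-03] [ 0.4  0.4 -0.4] 0.749710338364011
```

View pics/w2.png

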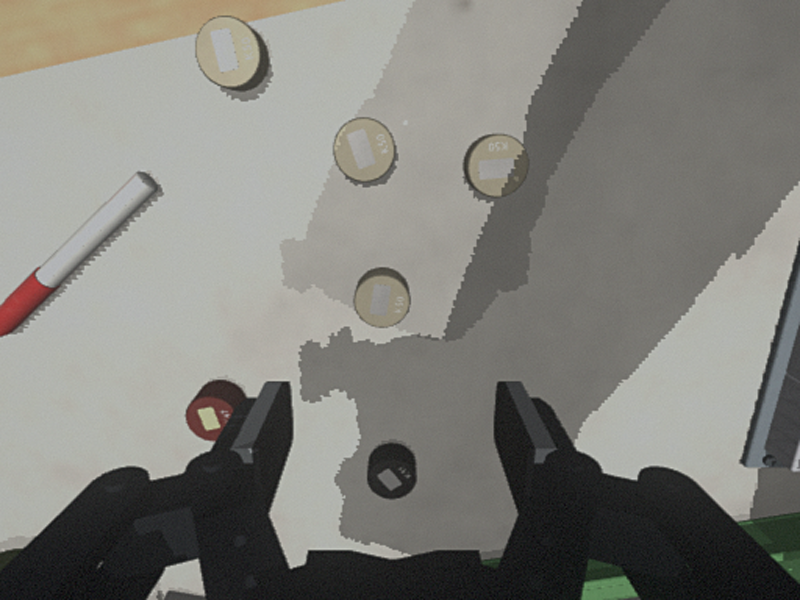

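Beige b1's top face is centred at about (382,300), the black's at (392,474). The fingers straddle column ~394, so the hand-eye y is consistent.

```bash
python3 - <<'E'
import pickle;from h import *
s,c=pickle.load(open("w2.pkl","rb"));T=wT(s,c);k=.64
g=lambda u,v,z:atz(c,(u+.5)*k-.5,(v+.5)*k-.5,z,T)
hsv=cv2.cvtColor(c["img"],cv2.COLOR_RGB2HSV);f=192/np.tan(np.radians(c["vfov"]/2))
def outline(p,h):
    a=np.linspace(0,2*np.pi,40);return [np.array([proj(c,(p[0]+15*np.cos(t),p[1]+15*np.sin(t),z),T) for t in a])/k for z in(0,h)]
for n,a in dict(b1=(382,300,17),black=(392,474,17)).items():
    p=g(*a);o=outline(p,17);print(n,p.round(1),[np.r_[q.min(0),q.max(0)].round() for q in o],toward(s,(p[0],p[1],8),168.6))
E
```

```text
b1 [ 442.8 -169.5   17. ] [array([356., 264., 409., 315.]), array([353., 272., 410., 326.])] (array([ -0.8,  -7. , 112.5]), np.float64(0.006), np.float64(168.94))
black [ 551.9 -185.4   17. ] [array([368., 436., 415., 476.]), array([367., 452., 417., 494.])] (array([-110.9,   -1.7,  112.5]), np.float64(0.006), np.float64(168.94))
```

{"method": "step_arm", "body": {
  "dp": [
    [-1,-7,40],
    [-1,-7,75],
    [-1,-7,100],
    [-1,-7,114.5],
    [-1,-7,114.5]
  ],
  "twist": [0.006,0.006,0.006,0.006,0.006],
  "jaw": [0.5,0.5,0.5,0.5,0.5]
}}

```text
t: 2.75
tool_pos: [441.5, -168.0, 3.1]
tcp_rot: [-0.309, -3.123, -0.004]
contact_force: [-0.9, 0.5, -0.2]
grip_width: 0.751
grip_force: 0.0
```

{"method": "step_arm", "body": {
  "dp": [
    [0,0,0],
    [0,0,0],
    [0,0,0],
    [0,0,0],
    [0,0,0]
  ],
  "twist": [0,0,0,0,0],
  "jaw": [-0.2,-0.5,-0.5,-0.5,-0.5],
  "newtons": 30
}}

```text
t: 3.17
tool_pos: [444.3, -171.4, 8.0]
tcp_rot: [0.312, 3.123, -0.001]
contact_force: [-0.8, 2.9, 5.9]
grip_width: 0.334
grip_force: 29.1
```

{"method": "step_arm", "body": {
  "dp": [
    [0,0,0],
    [0,0,0],
    [0,0,-10],
    [0,0,-50],
    [0,0,-90]
  ],
  "twist": [0,0,0,0,0],
  "jaw": [-0.5,-0.5,-0.5,-0.5,-0.5]
}}

```text
t: 3.58
tool_pos: [441.7, -170.1, 96.8]
tcp_rot: [-0.313, -3.124, -0.002]
contact_force: [1.5, -0.3, 0.2]
grip_width: 0.331
grip_force: 29.8
```

```bash
python3 snap.py w3
```

```text
3.5833 [ 441.7 -170.1   96.8] [-3.130e-01 -3.124e+00 -2.000e-03] [ 1.5 -0.3  0.2] 0.33053975979424405
```

View pics/w3.png

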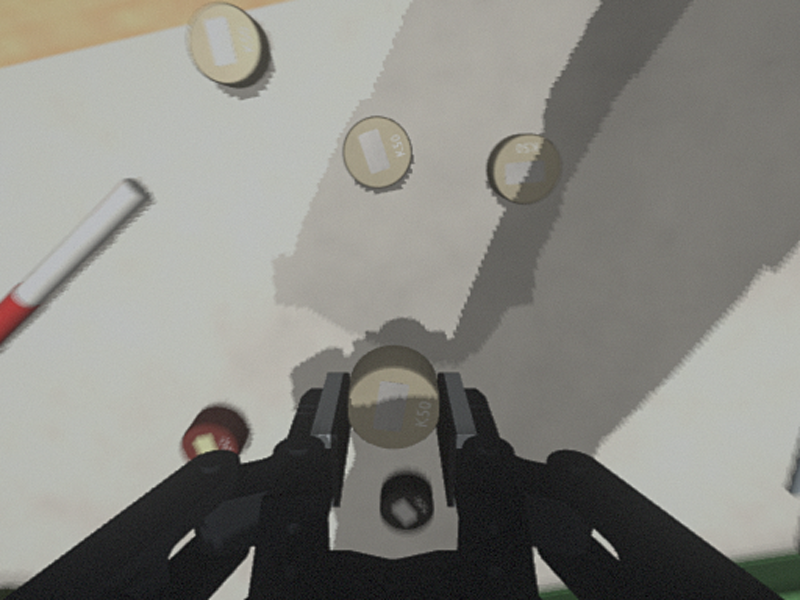

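{"method": "step_arm", "body": {
  "dp": [
    [-7,36,-15],
    [-14,74,-30],
    [-21,112,-34],
    [-28,150,-34],
    [-35,188,-34]
  ],
  "twist": [0,0,0,0,0],
  "jaw": [-0.5,-0.5,-0.5,-0.5,-0.5]
}}

```text
t: 4.05
tool_pos: [515.8, 7.9, 132.3]
tcp_rot: [0.314, 3.122, -0.001]
contact_force: [0.4, -0.7, -0.1]
grip_width: 0.33
grip_force: 29.9
```

{"method": "step_arm", "body": {
  "dp": [
    [-7,36,0],
    [-14,70,0],
    [-17,84,0],
    [-17,84,0],
    [-17,84,0]
  ],
  "twist": [0,0,0,0,0],
  "jaw": [-0.5,-0.5,-0.5,-0.5,-0.5]
}}

```text
t: 4.47
tool_pos: [548.1, 85.9, 130.9]
tcp_rot: [0.31, 3.125, -0.0]
contact_force: [-1.5, -0.3, -0.4]
grip_width: 0.328
grip_force: 29.9
```

```bash
python3 snap.py w4; python3 - <<'E'
from cell import r,cams
import numpy as np
a=[]
for i in range(6):
    s=r.get_state();a.append(np.r_[s["tool_pos"],s["tcp_rot"],s["q"]]);cams.capture("wrist")
print(np.round(a,3)[:,:6])
E
```

```text
4.4667 [548.1  85.9 130.9] [ 0.31   3.125 -0.   ] [-1.5 -0.3 -0.4] 0.32766415263162785
[[ 5.47929e+02  8.50930e+01  1.30758e+02  3.12000e-01  3.12500e+00
  -0.00000e+00]
 [ 5.47827e+02  8.45950e+01  1.30602e+02  3.14000e-01  3.12500e+00
  -0.00000e+00]
 [ 5.47787e+02  8.43520e+01  1.30453e+02  3.15000e-01  3.12500e+00
  -0.00000e+00]
 [ 5.47761e+02  8.42440e+01  1.30331e+02  3.15000e-01  3.12500e+00
  -0.00000e+00]
 [ 5.47741e+02  8.42410e+01  1.30211e+02  3.16000e-01  3.12500e+00
  -0.00000e+00]
 [ 5.47724e+02  8.43440e+01  1.30095e+02  3.15000e-01  3.12500e+00
  -0.00000e+00]]
```

View pics/w4.png

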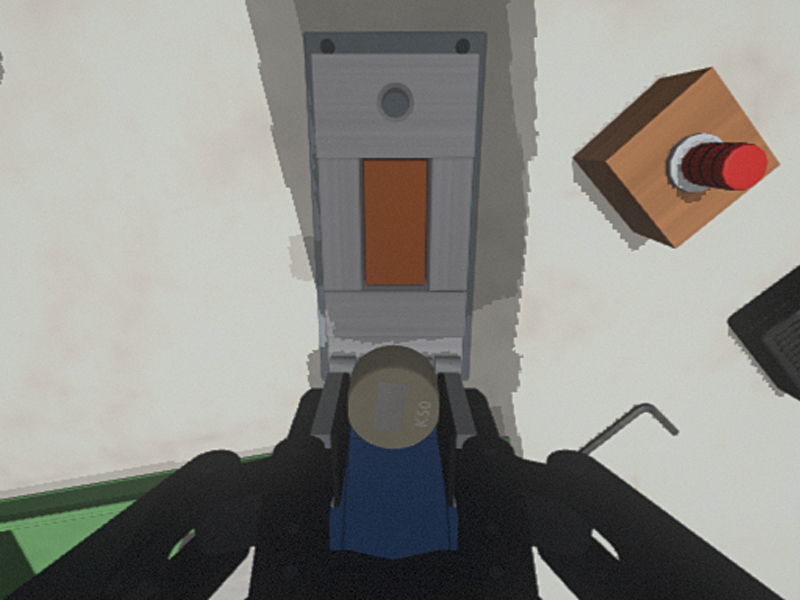

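Clean view: hole (395,102), orange pad corners (364,159)–(428,286), disc in the hand spans x 348–440, lower edge at row 449.

```bash
python3 - <<'E'
import pickle;from h import *
s,c=pickle.load(open("w4.pkl","rb"));T=wT(s,c);k=.64
g=lambda u,v,z:atz(c,(u+.5)*k-.5,(v+.5)*k-.5,z,T)
for n,a in dict(hole=(395,102,34),p1=(364,159,27.2),p2=(428,159,27.2),p3=(426.5,286,27.2),p4=(364,286,27.2),f1=(304,32,6),f2=(487,32,6)).items(): print(n,g(*a).round(1))
pc=sum(g(u,v,27.2) for u,v in((364,159),(428,159),(426.5,286),(364,286)))/4;h=g(395,102,34)
d=pc-h;print("pad",pc,np.hypot(*d[:2]),np.degrees(np.arctan2(d[1],d[0])))
a=np.linspace(0,2*np.pi,60)
for dx in(-3,0,3):
  for zt in(-9,-11.5,-14):
    o=[np.array([proj(c,(dx+15*np.cos(t),15*np.sin(t),z),c["hand_eye"]) for t in a])/k for z in(zt,zt+17)]
    print(dx,zt,[np.r_[q.min(0),q.max(0)].round() for q in o])
E
```

```text
hole [453.9 104.5  34. ]
p1 [475.6  84.9  27.2]
p2 [481.7 115.2  27.2]
p3 [544.7 103.3  27.2]
p4 [538.3  71.1  27.2]
f1 [412.5  67.7   6. ]
f2 [430.  154.9   6. ]
pad [510.0667706   93.63184321  27.2       ] 57.24002012958808 -10.901244401902197
-3 -9 [array([349., 377., 445., 461.]), array([353., 354., 440., 431.])]
-3 -11.5 [array([348., 381., 445., 466.]), array([352., 357., 440., 435.])]
-3 -14 [array([347., 385., 446., 471.]), array([352., 360., 441., 439.])]
0 -9 [array([348., 368., 445., 453.]), array([353., 345., 440., 423.])]
0 -11.5 [array([348., 372., 446., 458.]), array([352., 349., 441., 427.])]
0 -14 [array([347., 376., 447., 463.]), array([352., 352., 441., 431.])]
3 -9 [array([348., 359., 445., 445.]), array([352., 337., 440., 416.])]
3 -11.5 [array([347., 363., 446., 450.]), array([352., 340., 441., 420.])]
3 -14 [array([347., 367., 447., 455.]), array([351., 343., 441., 424.])]
```

{"method": "step_arm", "body": {
  "dp": [
    [12,1,10],
    [21.7,2,40],
    [21.7,2,70],
    [21.7,2,82],
    [21.7,2,82]
  ],
  "twist": [0,0,0,0,0],
  "jaw": [-0.5,-0.5,-0.5,-0.5,-0.5]
}}

```text
t: 5.23
tool_pos: [524.5, 91.3, 44.7]
tcp_rot: [-0.314, -3.121, 0.0]
contact_force: [-0.8, -0.9, -1.0]
grip_width: 0.33
grip_force: 29.9
```

{"method": "step_arm", "body": {
  "dp": [
    [0,0,0],
    [0,0,0],
    [0,0,0],
    [0,0,0],
    [0,0,0]
  ],
  "twist": [0,0,0,0,0],
  "jaw": [-0.5,-0.5,-0.5,-0.5,-0.5]
}}

```text
t: 5.65
tool_pos: [527.7, 91.4, 48.9]
tcp_rot: [0.313, 3.124, 0.0]
contact_force: [-0.0, -0.1, -0.4]
grip_width: 0.332
grip_force: 29.9
```

{"method": "step_arm", "body": {
  "dp": [
    [0,0,2],
    [0,0,4],
    [0,0,6],
    [0,0,8],
    [0,0,10]
  ],
  "twist": [0,0,0,0,0],
  "jaw": [-0.5,-0.5,-0.5,-0.5,-0.5]
}}

```text
t: 6.07
tool_pos: [526.8, 91.5, 37.4]
tcp_rot: [-0.313, -3.126, -0.0]
contact_force: [0.9, 0.5, -0.5]
grip_width: 0.329
grip_force: 29.9
```

{"method": "step_arm", "body": {
  "dp": [
    [0,0,0],
    [0,0,0],
    [0,0,0],
    [0,0,0],
    [0,0,0]
  ],
  "twist": [0,0,0,0,0],
  "jaw": [-0.5,-0.5,-0.5,-0.5,-0.5]
}}

```text
t: 6.48
tool_pos: [527.0, 91.5, 37.9]
tcp_rot: [0.313, 3.126, 0.0]
contact_force: [-0.1, -0.2, -0.3]
grip_width: 0.334
grip_force: 29.9
```

{"method": "step_arm", "body": {
  "dp": [
    [0,0,0.7],
    [0,0,1.4],
    [0,0,2],
    [0,0,2.5],
    [0,0,2.5]
  ],
  "twist": [0,0,0,0,0],
  "jaw": [-0.5,-0.5,-0.5,-0.5,-0.5]
}}

```text
t: 6.9
tool_pos: [526.9, 91.5, 35.3]
tcp_rot: [-0.313, -3.126, -0.0]
contact_force: [-0.5, -0.4, -0.5]
grip_width: 0.334
grip_force: 30.0
```

{"method": "step_arm", "body": {
  "dp": [
    [0,0,0],
    [0,0,0],
    [0,0,0],
    [0,0,0],
    [0,0,0]
  ],
  "twist": [0,0,0,0,0],
  "jaw": [-0.2,-0.1,0.1,0.1,0.1]
}}

```text
t: 7.32
tool_pos: [527.0, 91.5, 35.3]
tcp_rot: [0.313, 3.126, 0.0]
contact_force: [-0.3, 0.4, -0.3]
grip_width: 0.554
grip_force: 0.0
```

{"method": "step_arm", "body": {
  "dp": [
    [0,0,0],
    [-15,0,-20],
    [-30,0,-55],
    [-38,-4,-93],
    [-38,-4,-93]
  ],
  "twist": [0,0,0,0,0],
  "jaw": [0.1,0.1,0.3,0.5,0.5]
}}

```text
t: 7.73
tool_pos: [568.1, 79.0, 136.2]
tcp_rot: [0.313, 3.115, -0.0]
contact_force: [0.9, -1.6, 0.6]
grip_width: 0.755
grip_force: 0.0
```

```bash
python3 snap.py w5
```

```text
7.7333 [568.1  79.  136.2] [ 0.313  3.115 -0.   ] [ 0.9 -1.6  0.6] 0.7549309257229053
```

View pics/w5.png

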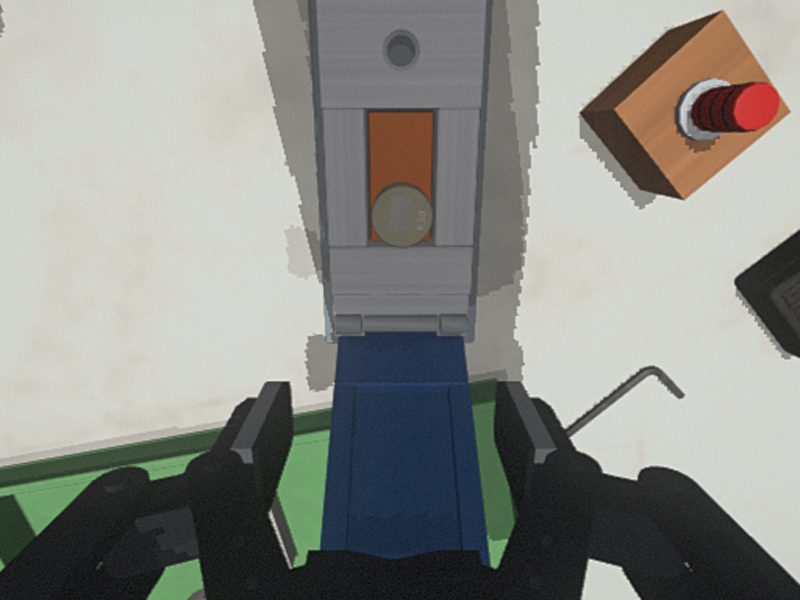

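Beige sits in the hinge-side end of the nest: face (372..433,183..246), centred in the pocket (368..434). Now the black one.

{"method": "step_arm", "body": {
  "dp": [
    [0,-38,0],
    [0,-76,0],
    [-8,-114,0],
    [-20,-150,4],
    [-32,-188,8]
  ],
  "twist": [0,0,0,0,0],
  "jaw": [0.5,0.5,0.5,0.5,0.5]
}}

```text
t: 8.2
tool_pos: [556.8, -111.8, 119.6]
tcp_rot: [-0.312, -3.126, -0.0]
contact_force: [1.6, 0.0, -0.3]
grip_width: 0.747
grip_force: 0.0
```

{"method": "step_arm", "body": {
  "dp": [
    [-8,-38,0],
    [-11,-74,0],
    [-11,-74,0],
    [-11,-74,0],
    [-11,-74,0]
  ],
  "twist": [0,0,0,0,0],
  "jaw": [0.5,0.5,0.5,0.5,0.5]
}}

```text
t: 8.62
tool_pos: [553.0, -184.7, 119.4]
tcp_rot: [-0.314, -3.125, -0.002]
contact_force: [-0.1, 0.8, 0.7]
grip_width: 0.751
grip_force: 0.0
```

{"method": "step_arm", "body": {
  "dp": [
    [0,0,0],
    [0,0,0],
    [0,0,0],
    [0,0,0],
    [0,0,0]
  ],
  "twist": [0,0,0,0,0],
  "jaw": [0.5,0.5,0.5,0.5,0.5]
}}

```text
t: 9.03
tool_pos: [553.7, -184.7, 120.4]
tcp_rot: [0.312, 3.126, 0.0]
contact_force: [-0.5, 0.1, -0.5]
grip_width: 0.75
grip_force: 0.0
```

```bash
python3 snap.py w6; python3 - <<'E'
import pickle;from h import *
s,c=pickle.load(open("w6.pkl","rb"));T=wT(s,c);a=np.linspace(0,2*np.pi,60)
pr=lambda x,y:np.array([proj(c,(x+15*np.cos(t),y+15*np.sin(t),z),T) for z in(0,17) for t in a],np.float32)
g=cv2.cvtColor(c["img"],cv2.COLOR_RGB2GRAY)
u,v=proj(c,(554,-186,8),T);print("exp",u,v)
u,v=int(u),int(v);w=g[v-32:v+32:3,u-32:u+32:3];print(w)
E
```

```text
9.0333 [ 553.7 -184.7  120.4] [0.312 3.126 0.   ] [-0.5  0.1 -0.5] 0.7503490739984872
exp 251.29986199654786 188.25764787636797
[[170 171 171 173 173 177 174 173 174 172 171 174 173 176 177 174 176 173
  175 175 174 175]
 [173 169 173 172 173 175 176 174 173 176 172 176 176 175 175 175 175 173
  176 171 174 172]
 [174 170 169 171 175 174 175 173 172 175 174 174 173 177 177 175 173 172
  171 175 173 173]
 [171 173 171 175 171 173 175 174 179 175 176 175 176 173 175 170 174 171
  175 172 171 174]
 [173 174 173 173 175 177 178 176 175 176 174 175 173 174 175 177 173 174
  175 172 170 178]
 [173 178 175 174 176 178 175 175 180 183 108 117 150 178 175 173 174 172
  173 172 173 176]
 [174 177 175 177 176 177 176 172  46  43  45  49  46  38 123 176 173 174
  174 171 171 171]
 [174 176 176 175 174 173 171  45  46  48  49  53  48  41  41 108 175 170
  172 172 174 106]
 [173 176 172 174 174 178  39  52  58  55  56  59  59  54  56  41 175 173
  172 170 174 108]
 [173 174 174 174 174 169  47  56  59  54  55  56  55 113  47  46  87 173
  170 171 167 104]
 [173 174 177 173 174  81  60  56  48 159 
[... 374 characters left out ...]
3 155 153  53  46  55  53 173
  170 107 103  99]
 [193 193 193 192 192 178  40  43  49  47 116 114  50  48  51  44 108 172
  169 167 100 104]
 [193 193 195 193 192 194 185  47  54  51  53  57  46  47  47 103 169 168
  170 101 103 103]
 [195 192 194 193 191 192 193 192  64  48  54  56  47  44 118 171 170 171
  170 105 102 100]
 [130 126 188 191 190 191 192 191 193 201 191 163 194 175 167 169 167 166
  164 100 102 102]
 [130 131 140 193 193 192 192 193 192 191 192 192 193 190 132 195 190 170
  106 101  99 100]
 [130 130 127 195 192 195 196 192 193 191 193 193 185 123 122 123 121 122
  123 123 121 120]
 [127 130 125 185 129 124 125 134 196 188 127 124 124 123 127 124 123 122
  120 120 120 121]]
```

```bash
cat > fit.py <<'E'
import sys,pickle;from h import *
s,c=pickle.load(open("w6.pkl","rb"));T=wT(s,c);a=np.linspace(0,2*np.pi,60)
pr=lambda x,y:np.array([proj(c,(x+15*np.cos(t),y+15*np.sin(t),z),T) for z in(0,17) for t in a])
g=cv2.cvtColor(c["img"],cv2.COLOR_RGB2GRAY);m=(g<80).astype(np.uint8)
n,l,st,ce=cv2.connectedComponentsWithStats(m);i=l[178,250];b=st[i];obs=np.r_[b[0],b[1],b[0]+b[2]-1,b[1]+b[3]-1];print(obs)
x,y=554.,-186.
for _ in range(4):
    q=pr(x,y);e=(obs-np.r_[q.min(0),q.max(0)]);print(e.round(1),x,y)
    J=[(pr(x+1,y)-q).mean(0),(pr(x,y+1)-q).mean(0)]
    d=np.linalg.solve(np.array(J).T,[(e[0]+e[2])/2,(e[1]+e[3])/2]);x+=d[0];y+=d[1]
print(x,y,toward(s,(x,y,6)))
E
python3 fit.py
```

```text
[234 172 268 209]
[ 0.9  3.1 -1.5  0.5] 554.0 -186.0
[ 1.1  1.3 -1.1 -1.3] 555.5384298308938 -186.5737155885738
[ 1.1  1.3 -1.1 -1.3] 555.5427304844692 -186.56754957180016
[ 1.1  1.3 -1.1 -1.3] 555.5426865249949 -186.5677566137007
555.5426878586126 -186.56775028401665 (array([ -2.2,  -1.5, 114.4]), 0, np.float64(168.6))
```

{"method": "step_arm", "body": {
  "dp": [
    [-2.2,-1.5,40],
    [-2.2,-1.5,78],
    [-2.2,-1.5,104],
    [-2.2,-1.5,114],
    [-2.2,-1.5,114]
  ],
  "twist": [0,0,0,0,0],
  "jaw": [0.5,0.5,0.5,0.5,0.5]
}}

```text
t: 9.5
tool_pos: [553.5, -186.0, 3.6]
tcp_rot: [-0.313, -3.122, -0.003]
contact_force: [-0.1, -0.6, -0.0]
grip_width: 0.751
grip_force: 0.0
```

{"method": "step_arm", "body": {
  "dp": [
    [0,0,0],
    [0,0,0],
    [0,0,0],
    [0,0,0],
    [0,0,0]
  ],
  "twist": [0,0,0,0,0],
  "jaw": [0.5,0.5,0.5,-0.2,-0.5]
}}

```text
t: 9.92
tool_pos: [556.1, -187.6, 7.6]
tcp_rot: [0.313, 3.124, -0.001]
contact_force: [-1.0, -0.5, -1.0]
grip_width: 0.483
grip_force: 0.0
```

{"method": "step_arm", "body": {
  "dp": [
    [0,0,0],
    [0,0,0],
    [0,0,0],
    [0,0,0],
    [0,0,0]
  ],
  "twist": [0,0,0,0,0],
  "jaw": [-0.5,-0.5,-0.5,-0.5,-0.5]
}}

```text
t: 10.33
tool_pos: [555.8, -187.4, 7.2]
tcp_rot: [0.313, 3.125, -0.001]
contact_force: [-1.4, 0.9, 5.6]
grip_width: 0.33
grip_force: 29.2
```

{"method": "step_arm", "body": {
  "dp": [
    [0,0,-30],
    [0,0,-60],
    [0,0,-90],
    [0,0,-114],
    [0,0,-114]
  ],
  "twist": [0,0,0,0,0],
  "jaw": [-0.5,-0.5,-0.5,-0.5,-0.5]
}}

```text
t: 10.75
tool_pos: [557.9, -188.7, 126.5]
tcp_rot: [0.312, 3.119, -0.005]
contact_force: [1.1, -0.6, 0.2]
grip_width: 0.331
grip_force: 29.7
```

{"method": "step_arm", "body": {
  "dp": [
    [0,0,0],
    [0,0,0],
    [0,0,0],
    [0,0,0],
    [0,0,0]
  ],
  "twist": [0,0,0,0,0],
  "jaw": [-0.5,-0.5,-0.5,-0.5,-0.5]
}}

```text
t: 11.17
tool_pos: [554.8, -186.8, 119.1]
tcp_rot: [-0.313, -3.124, -0.001]
contact_force: [-0.3, 0.1, -0.3]
grip_width: 0.332
grip_force: 29.7
```

```bash
python3 snap.py w7; python3 - <<'E'
import pickle;from h import *
# beige in nest, from w5 (bounding box of face+side, viewed) and disc in hand from w7
s,c=pickle.load(open("w5.pkl","rb"));T=wT(s,c);k=.64;g=lambda u,v,z:atz(c,(u+.5)*k-.5,(v+.5)*k-.5,z,T)
for n,a in dict(hole=(401,48,34),beige=(402.5,217,44.2),m1=(366,108,34),m2=(437,108,34),m3=(434,246,34),m4=(368,246,34)).items():print(n,g(*a).round(1))
s,c=pickle.load(open("w7.pkl","rb"))
gr=cv2.cvtColor(c["img"],cv2.COLOR_RGB2GRAY)
print(gr[200:300:4,215:290:3])
E
```

```text
11.1667 [ 554.8 -186.8  119.1] [-3.130e-01 -3.124e+00 -1.000e-03] [-0.3  0.1 -0.3] 0.3316711845176412
hole [453.2 104.8  34. ]
beige [525.8  91.1  44.2]
m1 [474.5  84.1  34. ]
m2 [481.1 116.3  34. ]
m3 [545.1 103.8  34. ]
m4 [538.4  71.   34. ]
[[202 201 205 201 179 177 180 180 183 184 182 182 181 182 185 112 182 182
  178 176 178 103 109 108 106]
 [201 202 200 202 203 202 204 198 179 183 185 176 111 109 108 109 111 108
  103 182 113 106 108 108 107]
 [202 201 202 200 201 202 201 131 197 137 111 133 110 107 110 110 108 106
  107 105 110 106 105 106 108]
 [201 201 201 201 200 138 136 196 135 133 137 136 133 136 113 126 108 106
  105 104 105 108 106 104 104]
 [206 204 205 203 203 127 132 134 133 138 135 136 133 134 128 132 129 130
  132 128 106 103 125  99 102]
 [134 135 133 130 207 136 134 137 134 136 136 135 137 134 134 130 129 128
  129 125 126 126 126 124 126]
 [134 136 133 132 132 133 134 138  87  39  40  39  37  37  36  34  74 135
  127 128 128 126 127 125 128]
 [132 129 135 132 133 136  72  42  43  44  37  38  42  39  33  38  36  33
   40 130 130 129 129 125 128]
 [135 134 135 1
[... 1070 characters left out ...]
40  35  69  94  90  92  95  33  30  27
   27  32  35  29  30  25  26]
 [ 34  38  30 172  42  32  37  40  33  29  30  66  94  36  32  32  28  36
   31  29  30  50  22  21  27]
 [ 32  28  20 207 204  79  31  36  43  37  35  33  39  40  30  30  30  27
   30  28  54  54  24  24  32]
 [ 38  35  33 203 199 194 129  65  34  36  45  38  31  41  35  35  32  28
   53  52  46  50  31  28  20]
 [ 42  40  38 202 204 132 130 130 130 133 124  46  33  49  45  54  54  48
   52  55  53  48  30  28  15]
 [ 34  34  76 199 198 128 132 133 126 129 130  51  53  55  49  59  70  84
   84  93  92  89  87  21  27]
 [ 41  30 139 203 194 128 134 130 127  70  87  88  91  86  90  78  76  93
   89  87  76  90  85  18  35]]
```

{"method": "step_arm", "body": {
  "dp": [
    [16,36,0],
    [32,73,0],
    [48,110,0],
    [64,147,0],
    [80,184,0]
  ],
  "twist": [0,0,0,0,0],
  "jaw": [-0.5,-0.5,-0.5,-0.5,-0.5]
}}

```text
t: 11.63
tool_pos: [512.6, 10.6, 120.0]
tcp_rot: [-0.314, -3.126, -0.0]
contact_force: [0.8, 0.4, -0.1]
grip_width: 0.33
grip_force: 29.8
```

{"method": "step_arm", "body": {
  "dp": [
    [16,36,0],
    [30,70,0],
    [35.7,83.2,20],
    [35.7,83.2,45],
    [35.7,83.2,70]
  ],
  "twist": [0,0,0,0,0],
  "jaw": [-0.5,-0.5,-0.5,-0.5,-0.5]
}}

```text
t: 12.05
tool_pos: [495.1, 99.0, 49.9]
tcp_rot: [0.309, 3.125, 0.0]
contact_force: [0.9, 0.1, -0.6]
grip_width: 0.331
grip_force: 29.8
```

{"method": "step_arm", "body": {
  "dp": [
    [0,0,0],
    [0,0,0],
    [0,0,0],
    [0,0,0],
    [0,0,0]
  ],
  "twist": [0,0,0,0,0],
  "jaw": [-0.5,-0.5,-0.5,-0.5,-0.5]
}}

```text
t: 12.47
tool_pos: [496.2, 97.4, 52.0]
tcp_rot: [0.314, 3.123, 0.0]
contact_force: [-0.1, -0.3, -0.0]
grip_width: 0.327
grip_force: 29.8
```

{"method": "step_arm", "body": {
  "dp": [
    [0,0,3],
    [0,0,6],
    [0,0,9],
    [0,0,12],
    [0,0,12]
  ],
  "twist": [0,0,0,0,0],
  "jaw": [-0.5,-0.5,-0.5,-0.5,-0.5]
}}

```text
t: 12.88
tool_pos: [494.4, 97.7, 37.4]
tcp_rot: [-0.313, -3.125, -0.0]
contact_force: [-0.3, 0.8, 0.2]
grip_width: 0.334
grip_force: 29.8
```

{"method": "step_arm", "body": {
  "dp": [
    [0,0,1],
    [0,0,2],
    [0,0,3],
    [0,0,3],
    [0,0,3]
  ],
  "twist": [0,0,0,0,0],
  "jaw": [-0.5,-0.5,-0.5,-0.5,-0.5]
}}

```text
t: 13.3
tool_pos: [495.0, 97.7, 35.3]
tcp_rot: [0.313, 3.126, 0.0]
contact_force: [1.1, 0.1, -0.3]
grip_width: 0.331
grip_force: 29.8
```

{"method": "step_arm", "body": {
  "dp": [
    [0,0,0],
    [0,0,0],
    [0,0,0],
    [0,0,0],
    [0,0,0]
  ],
  "twist": [0,0,0,0,0],
  "jaw": [-0.2,-0.1,0.1,0.1,0.1]
}}

```text
t: 13.72
tool_pos: [495.0, 97.7, 35.3]
tcp_rot: [0.313, 3.126, 0.0]
contact_force: [0.0, 0.6, -0.2]
grip_width: 0.552
grip_force: 0.0
```

{"method": "step_arm", "body": {
  "dp": [
    [0,0,0],
    [0,0,-35],
    [-20,0,-70],
    [-40,0,-105],
    [-60,0,-140]
  ],
  "twist": [0,0,0,0,0],
  "jaw": [0.1,0.1,-0.2,-0.6,-1]
}}

```text
t: 14.13
tool_pos: [554.2, 85.7, 177.0]
tcp_rot: [0.313, 3.126, 0.0]
contact_force: [1.0, 0.1, 1.1]
grip_width: 0.132
grip_force: 0.0
```

{"method": "step_arm", "body": {
  "dp": [
    [0,0,0],
    [0,0,0],
    [0,0,0],
    [0,0,0],
    [0,0,0]
  ],
  "twist": [0,0,0,0,0],
  "jaw": [-1,-1,-1,-1,-1]
}}

```text
t: 14.55
tool_pos: [552.5, 86.0, 173.7]
tcp_rot: [-0.313, -3.123, -0.0]
contact_force: [-1.0, -0.4, 0.2]
grip_width: 0.001
grip_force: 0.0
```

```bash
python3 snap.py w8; python3 - <<'E'
import pickle;from h import *
from cell import cams
s,c=pickle.load(open("w8.pkl","rb"))
t=cams.capture("top");e=cams.capture("scene");pickle.dump((t,e),open("te.pkl","wb"))
up=lambda i,a,b,u,v,f:cv2.resize(i[a:b,u:v,::-1],None,fx=f,fy=f,interpolation=cv2.INTER_CUBIC)
A=up(c["img"],0,300,150,350,2)            # 400x600
B=up(e["img"],90,240,170,303,3)[:,:399]   # 399x450
B=np.vstack([B,np.zeros((150,399,3),np.uint8)])
cv2.imwrite("pics/comp1.png",np.hstack([A,B]))
p=tri(ray(D:=None or t,228.5,94.0),ray(e,291,124));print("tab",p)
u=np.array([.981,-.194]);d=p[:2]-np.array([509.8,93.8]);print("jig x",d@u,"y",d@np.array([.194,.981]),"ang",np.arctan2(p[2]-34,75-d@u))
E
```

```text
14.55 [552.5  86.  173.7] [-0.313 -3.123 -0.   ] [-1.  -0.4  0.2] 0.0010498657565753973
tab [673.95776934  62.01549028 159.7786976 ]
jig x 167.20496660725794 y 0.66600321877872 ang 2.2033758458737758
```

View pics/comp1.png

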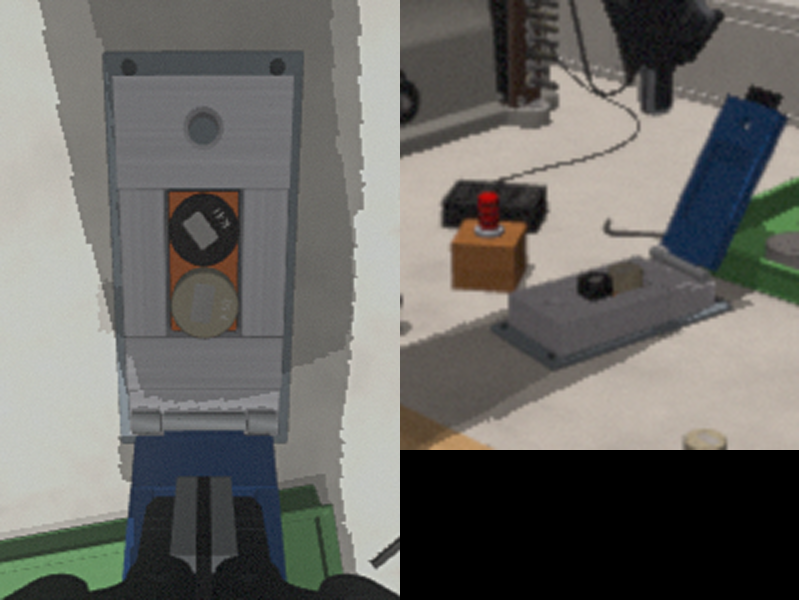

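Both discs sit in the nest (black at (204,229), beige at (205,303) in the left panel), flat and well aligned. The lid leans at ~2.15 rad, with the tab at jig x ≈ 165, z ≈ 162. Next I go behind it with shut fingers.

{"method": "step_arm", "body": {
  "dp": [
    [0,0,-40],
    [-25,0,-45],
    [-60,0,-45],
    [-98,0,-45],
    [-136,0,-45]
  ],
  "twist": [0,0,0,0,0],
  "jaw": [-1,-1,-1,-1,-1]
}}

```text
t: 15.12
tool_pos: [688.4, 58.6, 220.5]
tcp_rot: [0.313, 3.125, 0.0]
contact_force: [1.3, 0.7, 0.7]
grip_width: -0.0
grip_force: 0.0
```

{"method": "step_arm", "body": {
  "dp": [
    [-14,0,0],
    [-14,0,0],
    [-14,0,0],
    [-14,0,0],
    [-14,0,0]
  ],
  "twist": [0,0,0,0,0],
  "jaw": [-1,-1,-1,-1,-1]
}}

```text
t: 15.53
tool_pos: [700.0, 56.5, 221.0]
tcp_rot: [0.312, 3.126, 0.0]
contact_force: [-0.2, -0.5, 0.1]
grip_width: -0.0
grip_force: 0.0
```

{"method": "step_arm", "body": {
  "dp": [
    [0,0,35],
    [0,0,70],
    [0,0,70],
    [0,0,70],
    [5,0,70]
  ],
  "twist": [0,0,0,0,0],
  "jaw": [-1,-1,-1,-1,-1]
}}

```text
t: 15.95
tool_pos: [696.5, 56.9, 152.9]
tcp_rot: [0.313, 3.123, 0.0]
contact_force: [1.4, -0.0, 1.5]
grip_width: 0.001
grip_force: 0.0
```

{"method": "step_arm", "body": {
  "dp": [
    [8,0,0],
    [16,0,0],
    [24,0,0],
    [32,0,0],
    [40,0,0]
  ],
  "twist": [0,0,0,0,0],
  "jaw": [-1,-1,-1,-1,-1]
}}

```text
t: 16.37
tool_pos: [658.1, 64.9, 154.7]
tcp_rot: [0.313, 3.12, 0.0]
contact_force: [1.5, 0.2, 1.7]
grip_width: 0.001
grip_force: 0.7
```

{"method": "step_arm", "body": {
  "dp": [
    [14,0,0],
    [28,0,0],
    [42,0,0],
    [56,0,0],
    [70,0,0]
  ],
  "twist": [0,0,0,0,0],
  "jaw": [-1,-1,-1,-1,-1]
}}

```text
t: 16.78
tool_pos: [592.8, 78.2, 160.0]
tcp_rot: [0.312, 3.109, -0.0]
contact_force: [1.7, -0.3, 2.2]
grip_width: -0.001
grip_force: 0.8
```

{"method": "step_arm", "body": {
  "dp": [
    [14,0,0],
    [28,0,0],
    [42,0,0],
    [56,0,0],
    [70,0,0]
  ],
  "twist": [0,0,0,0,0],
  "jaw": [-1,-1,-1,-1,-1]
}}

```text
t: 17.2
tool_pos: [520.2, 92.8, 153.9]
tcp_rot: [0.313, 3.121, 0.0]
contact_force: [0.3, -0.4, 1.0]
grip_width: 0.001
grip_force: 0.2
```

{"method": "step_arm", "body": {
  "dp": [
    [8,0,5],
    [16,0,12],
    [24,0,20],
    [32,0,28],
    [40,0,36]
  ],
  "twist": [0,0,0,0,0],
  "jaw": [-1,-1,-1,-1,-1]
}}

```text
t: 17.62
tool_pos: [481.6, 100.7, 117.6]
tcp_rot: [0.312, 3.12, 0.0]
contact_force: [-0.1, -0.7, 0.4]
grip_width: -0.003
grip_force: 0.1
```

{"method": "step_arm", "body": {
  "dp": [
    [5,0,8],
    [10,0,16],
    [15,0,24],
    [20,0,32],
    [24,0,39]
  ],
  "twist": [0,0,0,0,0],
  "jaw": [-1,-1,-1,-1,-1]
}}

```text
t: 18.03
tool_pos: [456.4, 105.5, 74.8]
tcp_rot: [0.313, 3.126, 0.0]
contact_force: [-0.0, -0.4, 0.1]
grip_width: 0.002
grip_force: 0.0
```

{"method": "step_arm", "body": {
  "dp": [
    [0,0,5],
    [0,0,10],
    [0,0,14],
    [0,0,18],
    [0,0,18]
  ],
  "twist": [0,0,0,0,0],
  "jaw": [-1,-1,-1,-1,-1]
}}

```text
t: 18.45
tool_pos: [456.5, 105.4, 56.5]
tcp_rot: [-0.313, -3.125, 0.0]
contact_force: [0.1, 0.3, -0.1]
grip_width: 0.002
grip_force: 0.0
```

{"method": "step_arm", "body": {
  "dp": [
    [0,0,0.5],
    [0,0,1],
    [0,0,2],
    [0,0,3],
    [0,0,3]
  ],
  "twist": [0,0,0,0,0],
  "jaw": [-1,-1,-1,-1,-1]
}}

```text
t: 18.87
tool_pos: [456.7, 105.4, 54.2]
tcp_rot: [-0.313, -3.126, -0.0]
contact_force: [-0.7, -0.2, 0.2]
grip_width: -0.001
grip_force: 0.0
```

{"method": "step_arm", "body": {
  "dp": [
    [0,0,0.5],
    [0,0,1],
    [0,0,1.5],
    [0,0,2],
    [0,0,2]
  ],
  "twist": [0,0,0,0,0],
  "jaw": [-1,-1,-1,-1,-1]
}}

```text
t: 19.28
tool_pos: [456.8, 105.4, 52.4]
tcp_rot: [0.313, 3.126, 0.0]
contact_force: [-1.7, 0.1, 3.6]
grip_width: -0.002
grip_force: 1.2
```

{"method": "step_arm", "body": {
  "dp": [
    [0,0,0.5],
    [0,0,1],
    [0,0,1.5],
    [0,0,2],
    [0,0,2]
  ],
  "twist": [0,0,0,0,0],
  "jaw": [-1,-1,-1,-1,-1]
}}

```text
t: 19.7
tool_pos: [456.6, 105.5, 50.2]
tcp_rot: [-0.313, -3.126, -0.0]
contact_force: [-2.6, 0.9, 2.7]
grip_width: -0.002
grip_force: 1.5
```

{"method": "step_arm", "body": {
  "dp": [
    [0,0,-15],
    [-10,0,-45],
    [-30,0,-80],
    [-45,0,-85],
    [-45,0,-85]
  ],
  "twist": [0,0,0,0,0],
  "jaw": [-1,-1,-1,-1,-1]
}}

```text
t: 20.12
tool_pos: [504.8, 95.6, 138.1]
tcp_rot: [0.314, 3.12, 0.0]
contact_force: [-0.1, -0.3, -0.3]
grip_width: 0.0
grip_force: 0.0
```

{"method": "step_arm", "body": {
  "dp": [
    [0,0,0],
    [0,0,0],
    [0,0,0],
    [0,0,0],
    [0,0,0]
  ],
  "twist": [0,0,0,0,0],
  "jaw": [-1,-1,-1,-1,-1]
}}

```text
t: 20.53
tool_pos: [500.1, 96.7, 134.7]
tcp_rot: [-0.313, -3.125, -0.0]
contact_force: [-0.9, -0.7, 0.7]
grip_width: 0.004
grip_force: 0.0
```

```bash
python3 snap.py w9; python3 - <<'E'
import pickle;from h import *
s,c=pickle.load(open("w9.pkl","rb"));T=wT(s,c)
hsv=cv2.cvtColor(c["img"],cv2.COLOR_RGB2HSV)
blue=((hsv[...,0]>100)&(hsv[...,0]<125)&(hsv[...,1]>120)).astype(np.uint8)
n,l,st,ce=cv2.connectedComponentsWithStats(blue);i=1+st[1:,4].argmax();print("lid bbox",st[i])
cs,h=cv2.findContours((l==i).astype(np.uint8),cv2.RETR_CCOMP,cv2.CHAIN_APPROX_NONE)
for q,hh in zip(cs,h[0]):
    if hh[3]>=0 and len(q)>12: e=cv2.fitEllipse(q);print(np.round(e[0],1),np.round(e[1],1),[atz(c,*e[0],z,T).round(1) for z in(47,52.5)])
for nm,f,a,b in(("w1","w1",(616,285),(598,276)),("w4","w4",(743,167),(693,163)),("w5","w5",(756,107),(706,108))):
    s2,c2=pickle.load(open(f+".pkl","rb"));T2=wT(s2,c2);print(nm,atz(c2,*(np.array(a)*.64),79,T2).round(1),atz(c2,*(np.array(b)*.64),49,T2).round(1))
cv2.imwrite("pics/w9b.png",c["img"][:,:,::-1])
E
```

```text
20.5333 [500.1  96.7 134.7] [-0.313 -3.125 -0.   ] [-0.9 -0.7  0.7] 0.004033308044440673
lid bbox [ 208  110   90  173 9521]
[218.5 250.2] [3.8 5.7] [array([539.8,  59.9,  47. ]), array([537. ,  61.1,  52.5])]
[215.8 243.7] [ 6.4 11.2] [array([533.5,  59.1,  47. ]), array([530.8,  60.3,  52.5])]
[220.  148.4] [3.4 5.5] [array([457.7,  80.4,  47. ]), array([456.8,  81.1,  52.5])]
[250.8 137.3] [17.4 19.8] [array([454.2, 104.4,  47. ]), array([453.4, 104.5,  52.5])]
w1 [505.7 231.7  79. ] [508.4 232.1  49. ]
w4 [505.5 230.2  79. ] [505.2 228.5  49. ]
w5 [505.8 230.7  79. ] [504.8 229.9  49. ]
```

{"method": "step_arm", "body": {
  "dp": [
    [6,36,0],
    [12,72,0],
    [18,108,0],
    [22.2,132,0],
    [22.2,132,0]
  ],
  "twist": [0,0,0,0,0],
  "jaw": [0,0.2,0.2,0.2,0.2]
}}

```text
t: 21.0
tool_pos: [504.6, 234.1, 135.1]
tcp_rot: [-0.307, -3.126, -0.002]
contact_force: [1.0, -0.9, 0.3]
grip_width: 0.602
grip_force: 0.0
```

{"method": "step_arm", "body": {
  "dp": [
    [0,0,0],
    [0,0,0],
    [0,0,0],
    [0,0,0],
    [0,0,0]
  ],
  "twist": [0,0,0,0,0],
  "jaw": [0.2,0.2,0.2,0.2,0.2]
}}

```text
t: 21.42
tool_pos: [505.5, 229.4, 135.4]
tcp_rot: [0.315, 3.126, 0.0]
contact_force: [-0.7, -0.2, 1.5]
grip_width: 0.603
grip_force: 0.0
```

```bash
python3 snap.py w10; python3 - <<'E'
import pickle;from h import *
s,c=pickle.load(open("w10.pkl","rb"));T=wT(s,c)
h=cv2.cvtColor(c["img"],cv2.COLOR_RGB2HSV);a=np.linspace(0,2*np.pi,40)
red=(((h[...,0]<6)|(h[...,0]>172))&(h[...,1]>140)&(h[...,2]>40)).astype(np.uint8)
n,l,st,ce=cv2.connectedComponentsWithStats(red);i=1+st[1:,4].argmax();print(st[i],ce[i])
for x,y in((505.5,230.5),(506.5,231.5)):
    q=np.array([proj(c,(x+9*np.cos(t),y+9*np.sin(t),z),T) for z in(49,79) for t in a]);print(q.min(0),q.max(0))
    print(toward(s,(x,y,53),168.6))
v=c["img"][...,2::-1];m=l==i;print([ (r_,np.flatnonzero(m[r_]).min(),np.flatnonzero(m[r_]).max()) for r_ in range(st[i][1],st[i][1]+st[i][3],4)])
print(h[st[i][1]:st[i][1]+st[i][3]:3,int(ce[i][0]),2])
E
```

```text
21.4167 [505.5 229.4 135.4] [0.315 3.126 0.   ] [-0.7 -0.2  1.5] 0.6028290681239759
[244 199  25  25 489] [255.599182   210.75869121]
[241.4479803  186.48954117] [267.76582035 224.30591689]
(array([ 0.2,  1. , 82.4]), np.float64(-0.002), np.float64(168.48))
[243.18320186 187.46169879] [269.4724197  225.33685365]
(array([-0.6,  2.2, 82.4]), np.float64(-0.002), np.float64(168.48))
[(199, np.int64(252), np.int64(260)), (203, np.int64(246), np.int64(264)), (207, np.int64(244), np.int64(267)), (211, np.int64(244), np.int64(267)), (215, np.int64(244), np.int64(267)), (219, np.int64(247), np.int64(264)), (223, np.int64(253), np.int64(258))]
[ 81 126 122 121 121 121 118 119 112]
```

{"method": "step_arm", "body": {
  "dp": [
    [0,1.7,30],
    [0,1.7,55],
    [0,1.7,75],
    [0,1.7,82],
    [0,1.7,82]
  ],
  "twist": [0,0,0,0,0],
  "jaw": [0.2,0.2,0.2,0.2,0.2]
}}

```text
t: 21.88
tool_pos: [504.3, 231.3, 51.5]
tcp_rot: [-0.314, -3.123, 0.001]
contact_force: [-0.0, 0.2, 0.1]
grip_width: 0.601
grip_force: 0.0
```

{"method": "step_arm", "body": {
  "dp": [
    [0,0,0],
    [0,0,0],
    [0,0,0],
    [0,0,0],
    [0,0,0]
  ],
  "twist": [0,0,0,0,0],
  "jaw": [0.2,0.2,0,-0.5,-1],
  "newtons": 60
}}

```text
t: 22.3
tool_pos: [506.2, 232.0, 54.2]
tcp_rot: [0.313, 3.125, 0.001]
contact_force: [-0.2, -0.4, 0.9]
grip_width: 0.226
grip_force: 0.0
```

{"method": "step_arm", "body": {
  "dp": [
    [0,0,0],
    [0,0,0],
    [0,0,0],
    [0,0,0],
    [0,0,0]
  ],
  "twist": [0,0,0,0,0],
  "jaw": [-1,-1,-1,-1,-1]
}}

```text
t: 22.72
tool_pos: [506.3, 232.1, 54.3]
tcp_rot: [0.313, 3.124, 0.001]
contact_force: [-0.5, 0.1, 6.7]
grip_width: 0.185
grip_force: 58.4
```

{"method": "step_arm", "body": {
  "dp": [
    [0,0,-10],
    [0,0,-25],
    [0,0,-45],
    [0,0,-70],
    [0,0,-80]
  ],
  "twist": [0,0,0,0,0],
  "jaw": [-1,-1,-1,-1,-1]
}}

```text
t: 23.13
tool_pos: [506.8, 232.2, 137.0]
tcp_rot: [0.313, 3.122, 0.002]
contact_force: [0.5, 0.3, 0.2]
grip_width: 0.186
grip_force: 58.6
```

{"method": "step_arm", "body": {
  "dp": [
    [0,0,0],
    [0,0,0],
    [0,0,0],
    [0,0,0],
    [0,0,0]
  ],
  "twist": [0,0,0,0,0],
  "jaw": [-1,-1,-1,-1,-1]
}}

```text
t: 23.55
tool_pos: [504.9, 231.8, 131.9]
tcp_rot: [-0.313, -3.124, 0.001]
contact_force: [-0.5, -0.7, 0.7]
grip_width: 0.183
grip_force: 58.7
```

```bash
python3 snap.py w11; python3 - <<'E'
import pickle;from h import *
s,c=pickle.load(open("w11.pkl","rb"));k=1.5625
g=c["img"][190:300,200:310,::-1];g=cv2.resize(g,None,fx=5,fy=5,interpolation=cv2.INTER_CUBIC);cv2.imwrite("pics/w11c.png",g)
a=np.linspace(0,2*np.pi,40)
for n,r_,z in(("shaft tip",3,9+38),("shaft",5,20),("collar",13,9),("collartop",13,4),("handletop",9,-26)):
    q=np.array([proj(c,(r_*np.cos(t),r_*np.sin(t),z),c["hand_eye"]) for t in a]);q=(q-[200,190]+.5)*5;print(n,q.min(0).round(),q.max(0).round())
E
```

```text
23.55 [504.9 231.8 131.9] [-3.130e-01 -3.124e+00  1.000e-03] [-0.5 -0.7  0.7] 0.18318604028296342
shaft tip [245. 121.] [291. 163.]
shaft [226. 196.] [313. 275.]
collar [150. 171.] [390. 386.]
collartop [147. 192.] [394. 412.]
handletop [170. 385.] [377. 562.]
```

View pics/w11c.png

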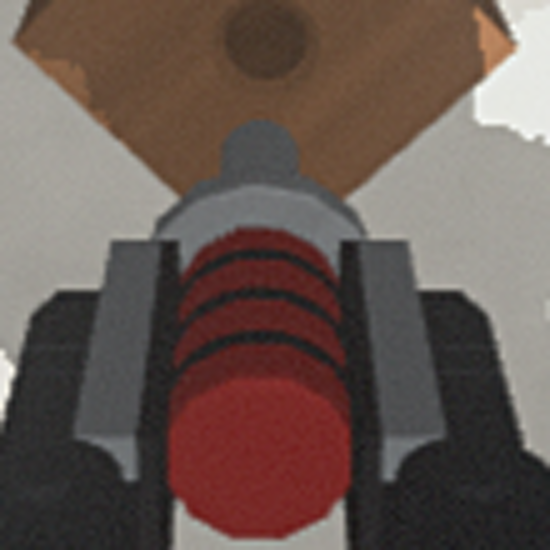

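Pin is held upright: shaft at columns 219–299 (centre 260 vs expected ~269), so it is about 1 mm to −y in camera terms. I allow for that and carry it over the lid hole.

{"method": "step_arm", "body": {
  "dp": [
    [7,-37,0],
    [14,-74,0],
    [21,-111,0],
    [25.9,-134.2,0],
    [25.9,-134.2,0]
  ],
  "twist": [0,0,0,0,0],
  "jaw": [-1,-1,-1,-1,-1]
}}

```text
t: 24.02
tool_pos: [452.2, 102.7, 132.8]
tcp_rot: [-0.318, -3.125, 0.002]
contact_force: [-0.7, 1.1, -1.3]
grip_width: 0.188
grip_force: 58.9
```

{"method": "step_arm", "body": {
  "dp": [
    [0,0,5],
    [0,0,12],
    [0,0,20],
    [0,0,24],
    [0,0,24]
  ],
  "twist": [0,0,0,0,0],
  "jaw": [-1,-1,-1,-1,-1]
}}

```text
t: 24.43
tool_pos: [452.7, 106.3, 107.4]
tcp_rot: [-0.311, -3.123, -0.0]
contact_force: [-0.3, 0.8, -0.7]
grip_width: 0.19
grip_force: 58.9
```

{"method": "step_arm", "body": {
  "dp": [
    [0,0,0],
    [0,0,0],
    [0,0,0],
    [0,0,0],
    [0,0,0]
  ],
  "twist": [0,0,0,0,0],
  "jaw": [-1,-1,-1,-1,-1]
}}

```text
t: 24.85
tool_pos: [453.8, 105.6, 109.6]
tcp_rot: [0.313, 3.125, 0.0]
contact_force: [-0.4, -0.1, -0.2]
grip_width: 0.189
grip_force: 58.9
```

{"method": "step_arm", "body": {
  "dp": [
    [0,0,2],
    [0,0,4],
    [0,0,6],
    [0,0,8],
    [0,0,10]
  ],
  "twist": [0,0,0,0,0],
  "jaw": [-1,-1,-1,-1,-1]
}}

```text
t: 25.27
tool_pos: [453.5, 105.5, 99.0]
tcp_rot: [-0.313, -3.126, -0.0]
contact_force: [-0.3, 0.2, -0.7]
grip_width: 0.192
grip_force: 58.9
```

{"method": "step_arm", "body": {
  "dp": [
    [0,0,1.5],
    [0,0,3],
    [0,0,4.5],
    [0,0,6],
    [0,0,7]
  ],
  "twist": [0,0,0,0,0],
  "jaw": [-1,-1,-1,-1,-1]
}}

```text
t: 25.68
tool_pos: [453.6, 105.6, 92.1]
tcp_rot: [0.313, 3.126, 0.0]
contact_force: [-0.2, 1.0, -0.8]
grip_width: 0.185
grip_force: 58.9
```

{"method": "step_arm", "body": {
  "dp": [
    [0,0,1.5],
    [0,0,3],
    [0,0,4.5],
    [0,0,6],
    [0,0,6]
  ],
  "twist": [0,0,0,0,0],
  "jaw": [-1,-1,-1,-1,-1]
}}

```text
t: 26.1
tool_pos: [453.5, 105.5, 85.9]
tcp_rot: [-0.313, -3.126, -0.0]
contact_force: [1.8, 0.7, -1.0]
grip_width: 0.185
grip_force: 58.9
```

{"method": "step_arm", "body": {
  "dp": [
    [0,0,1.5],
    [0,0,3],
    [0,0,4.5],
    [0,0,6],
    [0,0,7]
  ],
  "twist": [0,0,0,0,0],
  "jaw": [-1,-1,-1,-1,-1]
}}

```text
t: 26.52
tool_pos: [453.6, 105.5, 79.1]
tcp_rot: [-0.313, -3.126, -0.0]
contact_force: [-0.5, 0.1, -0.3]
grip_width: 0.191
grip_force: 58.9
```

{"method": "step_arm", "body": {
  "dp": [
    [0,0,2],
    [0,0,4],
    [0,0,6],
    [0,0,8],
    [0,0,9]
  ],
  "twist": [0,0,0,0,0],
  "jaw": [-1,-1,-1,-1,-1]
}}

```text
t: 26.93
tool_pos: [453.6, 105.5, 70.0]
tcp_rot: [-0.313, -3.126, -0.0]
contact_force: [0.0, 0.6, -0.5]
grip_width: 0.188
grip_force: 58.9
```

{"method": "step_arm", "body": {
  "dp": [
    [0,0,1.5],
    [0,0,3],
    [0,0,4.5],
    [0,0,6],
    [0,0,7]
  ],
  "twist": [0,0,0,0,0],
  "jaw": [-1,-1,-1,-1,-1]
}}

```text
t: 27.35
tool_pos: [453.7, 105.5, 63.2]
tcp_rot: [0.313, 3.126, 0.0]
contact_force: [-0.7, -0.0, 1.1]
grip_width: 0.187
grip_force: 59.0
```

{"method": "step_arm", "body": {
  "dp": [
    [0,0,1],
    [0,0,2],
    [0,0,3],
    [0,0,3.5],
    [0,0,3.5]
  ],
  "twist": [0,0,0,0,0],
  "jaw": [-1,-1,-1,-1,-1],
  "newtons": 90
}}

```text
t: 27.77
tool_pos: [453.5, 105.6, 59.8]
tcp_rot: [-0.313, -3.126, -0.0]
contact_force: [-1.5, -0.7, 2.6]
grip_width: 0.179
grip_force: 87.8
```

{"method": "step_arm", "body": {
  "dp": [
    [0,0,0.5],
    [0,0,1],
    [0,0,1.5],
    [0,0,2],
    [0,0,2]
  ],
  "twist": [0,0,0,0,0],
  "jaw": [-1,-1,-1,-1,-1]
}}

```text
t: 28.18
tool_pos: [453.7, 105.6, 57.8]
tcp_rot: [0.313, 3.126, 0.0]
contact_force: [-3.6, 0.2, 3.7]
grip_width: 0.179
grip_force: 88.0
```

{"method": "step_arm", "body": {
  "dp": [
    [0,0,0.3],
    [0,0,0.6],
    [0,0,1],
    [0,0,1],
    [0,0,1]
  ],
  "twist": [0,0,0,0,0],
  "jaw": [-1,-1,-1,-1,-1]
}}

```text
t: 28.6
tool_pos: [453.7, 105.6, 57.4]
tcp_rot: [0.313, 3.126, 0.0]
contact_force: [-6.8, 0.5, 9.4]
grip_width: 0.178
grip_force: 88.8
```

{"method": "step_arm", "body": {
  "dp": [
    [0,0,0.3],
    [0,0,0.6],
    [0,0,1],
    [0,0,1],
    [0,0,1]
  ],
  "twist": [0,0,0,0,0],
  "jaw": [-1,-1,-1,-1,-1]
}}

```text
t: 29.02
tool_pos: [453.8, 105.6, 57.2]
tcp_rot: [0.313, 3.125, -0.0]
contact_force: [-9.0, 0.9, 17.7]
grip_width: 0.178
grip_force: 89.7
```

{"method": "step_arm", "body": {
  "dp": [
    [0.3,0,0.2],
    [0.6,0,0.4],
    [0.6,0,0.7],
    [0.6,0,0.7],
    [0.6,0,0.7]
  ],
  "twist": [0,0,0,0,0],
  "jaw": [-1,-1,-1,-1,-1]
}}

```text
t: 29.43
tool_pos: [453.7, 105.6, 57.1]
tcp_rot: [0.313, 3.124, -0.0]
contact_force: [-8.4, 0.6, 21.9]
grip_width: 0.177
grip_force: 90.1
```

{"method": "step_arm", "body": {
  "dp": [
    [0,0,0],
    [0,0,0],
    [0,0,0],
    [0,0,0],
    [0,0,0]
  ],
  "twist": [0,0,0,0,0],
  "jaw": [-1,-1,-1,-1,-1]
}}

```text
t: 29.85
tool_pos: [453.7, 105.6, 57.1]
tcp_rot: [0.313, 3.124, -0.0]
contact_force: [-9.4, -0.7, 21.6]
grip_width: 0.178
grip_force: 90.1
```

```bash
python3 - <<'E'
import pickle;from h import *
from cell import r,cams
t=cams.capture("top");e=cams.capture("scene");s=r.get_state()
print(s["t"],np.round(s["tool_pos"],2),np.round(s["contact_force"],1),s["grip_width"],s["grip_force"])
# tab: project lid tab edge for angles, compare with dark/blue boundary in scene view
h=cv2.cvtColor(e["img"],cv2.COLOR_RGB2HSV);b=((h[...,0]>100)&(h[...,0]<125)&(h[...,1]>110)).astype(np.uint8)
n,l,st,ce=cv2.connectedComponentsWithStats(b);i=1+st[1:,4].argmax();print("lid",st[i])
u=np.array([.981,-.194]);v=np.array([.194,.981])
for th in(0,.03,.06):
  P=[]
  for rr in(0,152):
    for w in(-33,33):
      for k in(0,13):
        x=75-rr*np.cos(th)+k*np.sin(th);z=34+rr*np.sin(th)+k*np.cos(th);p=np.array([509.8,93.8])+x*u+w*v;P.append(proj(e,(p[0],p[1],z)))
  P=np.array(P);print(th,P.min(0).round(1),P.max(0).round(1))
E
```

```text
29.95 [453.73 105.6   57.13] [-8.7 -0.2 22.3] 0.1768125911300334 90.12033820152283
lid [208 172  61  25 676]
0 [206.6 168.5] [271.5 196.6]
0.03 [206.7 168.4] [271.6 194.9]
0.06 [206.7 168.4] [271.7 193.1]
```

```bash
python3 -c "
from cell import r
print(r.job_done())"
```

```text
the job is handed in; nothing more can be done
None
```

Handed in at about 30 s of the 72 s: beige and black are in the nest, the red specimen is untouched, and the scene image shows the lid fully shut. The pin is home, with the gripper still on it pressing down at about 22 N; a sideways force of about 9 N on it did not ease.

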